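# Blow a washed plate dry on the guarded dryer

## Robot

A 6-joint arm with a two-finger parallel gripper is mounted at the origin on the work surface. World frame = base frame: x ahead of the robot, y to its left, z up, the work surface at z = 0. Lengths are in m, angles in degrees, forces in N, time in s.
With the tool pointing down it reaches from about 0.325 to 0.85 m from the base axis. Payload 15.5 kg.
Tool frame: the origin (TCP) lies midway between the tips of the shut fingers; the grasp point (between the pads) lies 19 mm behind it; z points along the fingers, y is the line along which they close (so a half turn about z gives the same grasp; the last joint's range is limited). The gripper opens to 91 mm and grips with 3 to 60 N. Pads are 32 mm wide; open, the fingers measure 118 mm over their backs; the gripper's body (76 mm by 178 mm) begins 60 mm behind the grasp point.
Start: joints at [64.716, 28.281, 77.091, -0, 74.628, -5.472], TCP at [0.212, 0.588, 0.214] pointing down, gripper open.
Joint ranges: [-166.48, 166.48], [-47.26, 123.95], [12.59, 153.08], [-70.14, 250.14], [6.76, 159.57], [-176.63, 176.63]. Speed limits (degrees/s): [108.29, 108.29, 147.25, 172.46, 172.46, 172.46].

## Interface

Orientations are given as a 3x3 rotation matrix whose columns are the frame's x, y, z axes.
In Python, from bench import ctrl gives the robot as it stands. The module is installed in compiled form; this text tells all that it offers. Calls block until the motion is done:
- ctrl.goto(position, orientation): joint-space move of the TCP to a pose.
- ctrl.move_l(position, vel=0.15, ori=None, contact_N=None): straight line of the TCP; ori=None keeps the orientation; vel is the mean speed in m/s. With contact_N (N) it stops when the force on the tool has changed by that much, and returns True; else False.
- ctrl.movej(angles): joint-space move.
- ctrl.command_gripper(opening): opening from 0.0 (shut) to 1.0 (fully open); the grip force is fixed at half the most; returns when the fingers have stopped.
- ctrl.sleep(seconds).
- ctrl.ik(position, orientation): joint angles nearest the present ones, or None.
- ctrl.read_camera(name): name is "scene" or "top"; returns the picture (400x640x3 uint8, blue, green, red); there is no depth.
- ctrl.camera_params(name): a dict with "fx", "fy", "cx", "cy" (pixels), "D" ([k1, k2, p1, p2, k3] as OpenCV has them; the pictures are not rectified), "pose" (4x4, takes a point from camera to world coordinates). Camera axes: x right, y up, looking along -z (the intrinsics and any distortion apply to the point x, -y, -z); pixel columns grow to the right and rows downward; lengths in m; the calibration is good to about 2 mm. A picture is of the moment at which its call begins. camera_params takes no time and is no camera call.
A pose or a line that the arm cannot do raises ctrl.MotionError and nothing moves.
- ctrl.sign_off(): hands the job in; it is judged then, once.
Readings, each from a call of its own:
- ctrl.current_t(): time.
- ctrl.current_q(): joint angles.
- ctrl.current_dq(): joint speeds.
- ctrl.current_effort(): joint torques, N m.
- ctrl.current_tool_pos(): TCP position.
- ctrl.current_eef_rot(): TCP orientation.
- ctrl.current_contact_force(): force on the tool from outside, world axes, zero at the start.
- ctrl.current_wrist_torque(): the same for the moment, N m.
- ctrl.current_grip_width(): opening from 0.0 (shut) to 1.0 (fully open).
- ctrl.current_grasp_force(): force on a finger pad.
Only numpy, scipy, OpenCV 4.12 (cv2) and the standard library are available. Lean on these libraries where they do the work, as an engineer would, in place of code of your own. Each camera call takes 0.05 s, during which the arm holds its last target. There are 200 camera calls.

## Task

Take the taller of the two white plates out of the grey drain block, stand it on edge, fully home and upright, in the middle slot of the dryer's rack, and let go of it. Then flip the safety catch in front of the dryer's lever up and over towards the robot until it rests open, take the lever by its black handle, pull it all the way towards the robot and finish while still holding it there against its spring. Leave the other plates and everything else where they are, and never force the lever while the catch is down.

Things in the scene. Friction and masses are not known exactly. Their poses are not given: they have to be found in the camera images.
- plate_tall: the plate to dry: flat white ceramic plate standing on edge, 90 mm wide (its x), 6 mm thick (its y), 110 mm tall (its z), 0.1 to 0.2 kg; origin at the centre of its lower edge. At the start it stands in one of the drain block's two slots, and the shorter plate in the other; they swap at random.
- plate_short: the other plate in the drain block, 90 x 6 x 80 mm, same axes and origin as the tall one; leave it
- plate_dry: a plate 90 x 6 x 80 mm already standing in the dryer rack's left slot (65 mm to +y of the middle slot in the dryer's frame); leave it
- drain_block: grey plastic block fixed to the bench, 120 x 130 mm, origin at the centre of its underside; slot floor 12 mm above the bench. Two slots run along its x at y = -35 and +35 mm, each 10 mm wide between ribs that rise to 30 mm above the bench, open at the ends
- dryer: white bench dryer fixed to the bench, deck 280 mm (x, from -150 to +130) by 370 mm (y), deck top 30 mm above the bench; origin under it at bench height; its -x side faces the robot. On its left (+y) half the slotted steel rack, with behind it (x 75 to 115 mm) an aluminium air block 115 mm high; on its right half (y = -115 mm) the lever and, in front of it, the catch; behind the lever (x 60 to 120 mm) a valve body 80 mm high with a gauge to 95 mm
- slot_mid (a point): centre of the floor of the rack's middle slot, 30 mm above the bench; axes as the dryer's. The slot runs along the dryer's x, 110 mm long, open at its ends, 10 mm wide (y) and 30 mm deep between two 5 mm thick steel ribs whose tops are 60 mm above the bench. Neighbouring slots are 65 mm away at either side: the right one is empty
- catch (a joint): angle of the safety catch, rad: 0 = down, its nose against the lever's root, guarding it: the lever must not be pulled while the catch is down (the simulated catch does not physically stop the lever; moving the lever more than slightly fails the job); grows as its free end is flipped up and over towards the robot (-x of the dryer); 2.6 = open, at its stop. Hinge along the dryer's y. Light (80 g, little friction): it falls shut below about 1.97 and falls open and stays beyond
- catch_pivot (a point): middle of the catch's hinge, fixed to the dryer, 95 mm above the bench, 80 mm in front (-x) of the lever's pivot; two steel posts beside it, 27 mm across over their outsides (y), rise 7 mm above it
- catch_pin (a point): middle of the catch's cross pin, the grip of the catch: steel, 10 mm diameter, 30 mm long along the dryer's y, 42 mm from the hinge. With the catch down it is 39 mm behind (+x) and 16 mm below the hinge (79 mm above the bench), so the arm slopes down at 0.397 rad below level. It sits across the flat catch arm, 12 mm wide, which goes on to the nose at 84 mm from the hinge. It can be pinched from above at its two ends, and turns between the fingers as it is carried round
- lever (a joint): angle of the lever, rad: 0 = rest (leaning 0.30 rad away from the robot), grows as it is pulled towards the robot (-x of the dryer), 0.65 = stop (leaning 0.35 rad towards the robot). A spring returns it: about 2 N at the handle to start it and 6.5 N to hold it at the stop
- lever_pivot (a point): middle of the lever's hinge (along the dryer's y), fixed to the dryer, 45 mm above the bench
- lever_handle (a point): black cylindrical cross handle at the top of the lever, 22 mm diameter, 40 mm long along the dryer's y, on a 10 mm steel stem; the point is at its centre, 150 mm from the lever's pivot; at rest 188 mm above the bench and 44 mm behind (+x) the pivot. It can be pinched from above at its two ends, and slowly turns and creeps some 10 mm between them as it is pulled, so pull a little past the stop or watch the lever's angle
- beaker: empty glass beaker, 68 mm wide, 85 mm tall, origin under it; leave it
- bottle: white bottle, 60 mm wide, 150 mm tall, origin under it; leave it
- flask: amber conical flask, 84 mm wide, 110 mm tall, origin under it; leave it
- stopper: black rubber stopper, 36 mm wide, 38 mm tall, origin under it; leave it
- jar: glass jar with lid, 68 mm wide, 75 mm tall, origin under it; leave it
Things that resemble listed ones, but are neither listed nor needed, are in the scene too. What is shaped like the plate_tall but pink is not meant.

How it is judged:
By the outcome, as a careful person would: the job done as asked, in the order asked, and still so for the second after the job is handed in, while the arm keeps its last pose, push and grip.
It also fails if it takes over 72 s, if anything falls off the work surface, if the arm or the gripper's body presses on something with over 40 N, if the wrist force passes 120 N, or if a joint passes its speed limit or range.

## Working session

There is one attempt and no reset: what is moved stays moved. The work goes in short steps, each a Python script; the robot and the scene stay as the last script left them, time stands still between calls to the robot, and variables do not carry over. Pictures are saved under pics/ and viewed, at most 10 in all, crops included, and the job is handed in when it is done.

```bash
mkdir -p pics
python3 - <<'E'
from bench import ctrl
import cv2
for n in("scene","top"):
    im=ctrl.read_camera(n); cv2.imwrite(f"pics/{n}0.png",im)
    p=ctrl.camera_params(n); print(n,p)
print(ctrl.current_t(),ctrl.current_eef_rot())
E
```

```text
scene {'fx': 400.8555714743458, 'fy': 400.8555714743458, 'cx': 324.4879693833871, 'cy': 195.9352028702865, 'D': array([-0.01530521,  0.        ,  0.        ,  0.        ,  0.        ]), 'pose': array([[ 0.24794672, -0.62218326,  0.74257014,  1.39708825],
       [ 0.9687487 ,  0.15373349, -0.19465859, -0.19858481],
       [ 0.00695541,  0.76762882,  0.64085694,  0.87756829],
       [ 0.        ,  0.        ,  0.        ,  1.        ]])}
top {'fx': 415.5903410517251, 'fy': 415.5903410517251, 'cx': 321.6870695070189, 'cy': 203.1120806766163, 'D': array([-0.0908595,  0.       ,  0.       ,  0.       ,  0.       ]), 'pose': array([[ 4.37839385e-03,  9.84435225e-01, -1.75693248e-01,
         3.09040879e-01],
       [-9.99990280e-01,  4.21909894e-03, -1.28019533e-03,
         2.29013965e-02],
       [-5.19002179e-04,  1.75697146e-01,  9.84444129e-01,
         1.48865631e+00],
       [ 0.00000000e+00,  0.00000000e+00,  0.00000000e+00,
         1.00000000e+00]])}
0.1 [[-9.40808115e-01  3.38939296e-01 -4.94788208e-04]
 [ 3.38939636e-01  9.40807577e-01 -1.01303109e-03]
 [ 1.22144450e-04 -1.12077121e-03 -9.99999364e-01]]
```

View pics/scene0.png

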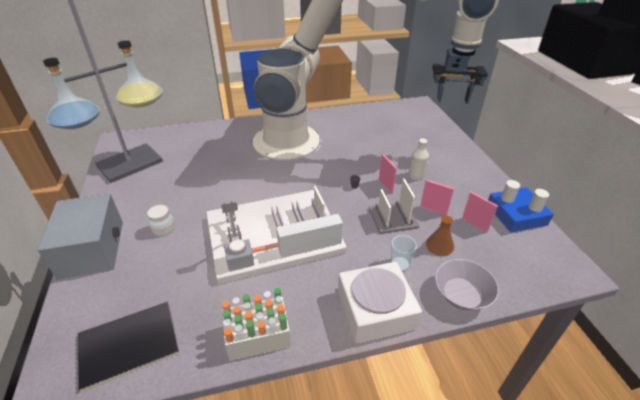

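View pics/top0.png

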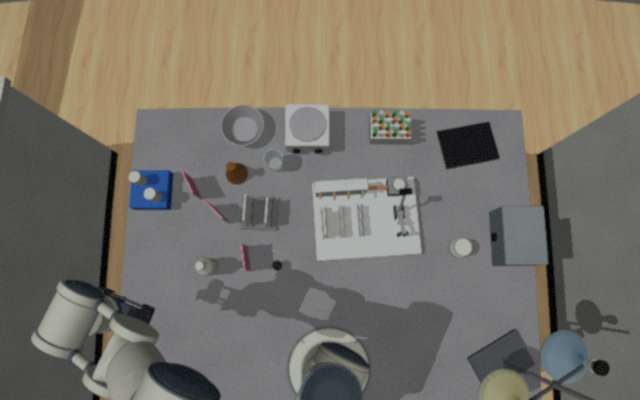

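The scene picture shows the dryer at about (275,232) and the drain block at (393,213). In the block, the left plate is at (385,207) and the right one at (406,197). In the top picture the block is at (260,212) and the dryer at (367,218). Pink plates stand at (388,172), (436,197) and (480,212) in the scene picture, so I exclude those. Next, enlarged crops.

Run:
```python
import cv2,numpy as np
def crop(src,x,y,w,h,k,out):
    im=cv2.resize(cv2.imread(src)[y:y+h,x:x+w],None,fx=k,fy=k,interpolation=cv2.INTER_CUBIC)
    for i in range(0,w,20):
        cv2.putText(im,str(x+i),(i*k,9),0,.35,(0,0,255)); cv2.line(im,(i*k,10),(i*k,16),(0,0,255))
    for j in range(0,h,20):
        cv2.putText(im,str(y+j),(0,j*k+4),0,.35,(0,0,255)); cv2.line(im,(22,j*k),(28,j*k),(0,0,255))
    cv2.imwrite(out,im)
crop("pics/top0.png",235,165,200,105,4,"pics/topc.png")
crop("pics/scene0.png",200,160,230,120,3,"pics/scenec.png")
```

```text
(no output)
```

View pics/topc.png

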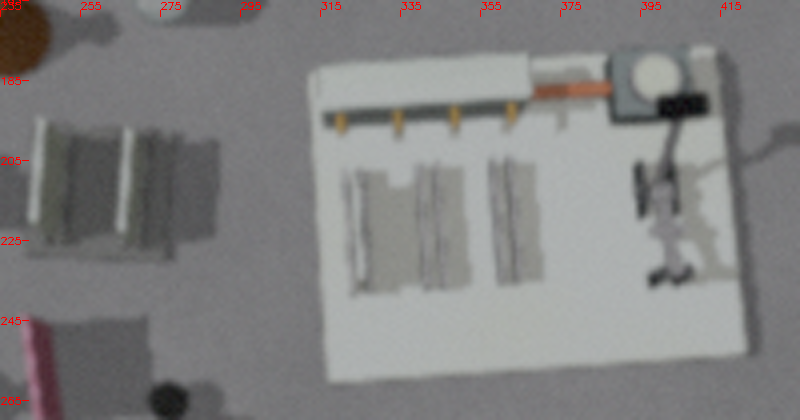

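View pics/scenec.png

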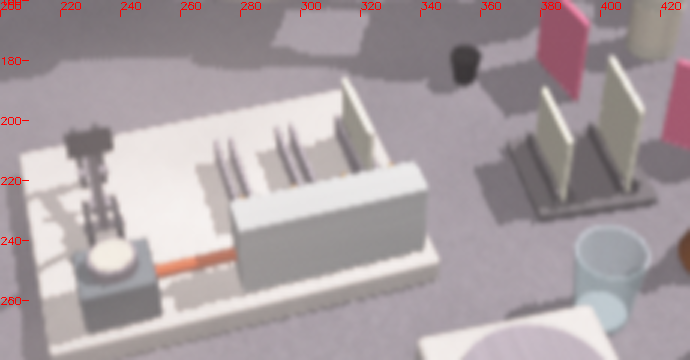

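The top crop shows two white plates in the drain block: tops at (245,195)-(242.8,220.5) and (267,197)-(265.3,223). The deck corners are at about (317.5,260.5), (421.8,253.3), (414.3,176.8) and (312.5,182.5), and the lever handle is at (405.5,191.3). In the scene crop the right-hand plate (+y side) rises higher, from (401,178) to (406,223), against (379,189) to (385,225) for the other, so it is the tall one. I'll fit both fixtures and check the model in both cameras.

```bash
cat > h.py <<'E'
import cv2,numpy as np
from bench import ctrl
from scipy.optimize import least_squares
def proj(n,P):
    p=ctrl.camera_params(n);T=np.linalg.inv(p["pose"]);F=np.diag([1.,-1,-1])
    K=np.array([[p["fx"],0,p["cx"]],[0,p["fy"],p["cy"]],[0,0,1]])
    P=np.atleast_2d(P).astype(float)
    return cv2.projectPoints(P,cv2.Rodrigues(F@T[:3,:3])[0],F@T[:3,3],K,p["D"])[0][:,0]
def unproj(n,uv,z):
    p=ctrl.camera_params(n);K=np.array([[p["fx"],0,p["cx"]],[0,p["fy"],p["cy"]],[0,0,1]])
    r=cv2.undistortPoints(np.array([[uv]],float),K,p["D"])[0,0]
    d=p["pose"][:3,:3]@[r[0],-r[1],-1];o=p["pose"][:3,3]
    return o+d*(z-o[2])/d[2]
def W(pose,P):
    x,y,a=pose;P=np.atleast_2d(P).astype(float);c,s=np.cos(a),np.sin(a)
    return np.c_[x+c*P[:,0]-s*P[:,1],y+s*P[:,0]+c*P[:,1],P[:,2]]
E
python3 - <<'E'
from h import *
A=[(317.5,260.5),(421.8,253.3),(414.3,176.8),(312.5,182.5)]
C=[unproj("top",a,.03) for a in A]; print(np.round(C,4))
print("sizes",[round(float(np.linalg.norm(C[i]-C[(i+1)%4])),3) for i in range(4)])
tall=[unproj("top",a,.122) for a in [(245,195),(242.8,220.5)]]
sh=[unproj("top",a,.092) for a in [(267,197),(265.3,223)]]
for q in(tall,sh): d=q[0]-q[1];print(np.mean(q,0).round(4),np.linalg.norm(d).round(3),np.degrees(np.arctan2(d[1],d[0])).round(2))
print("handle",unproj("top",(405.5,191.3),.188))
# dryer fit (y span of the deck unknown offset): corners
M=np.array([(-.15,.185,.03),(-.15,-.185,.03),(.13,-.185,.03),(.13,.185,.03)])
f=least_squares(lambda p:(proj("top",W(p,M))-A).ravel(),[.6,-.15,0]);print("dryer",f.x,np.degrees(f.x[2]),f.fun.round(1))
g=f.x
a=f.x[2];c,s=np.cos(a),np.sin(a)
h=unproj("top",(405.5,191.3),.188)[:2]-f.x[:2];print("handle in dryer",c*h[0]+s*h[1],-s*h[0]+c*h[1])
for nm,u,z in[("ribL mid top pair L",(339.5,0),.06)]:pass
for uv in[(342.5,206),(345.5,206),(340.5,236),(344.5,237),(358,205),(362.5,205),(360,235),(364,236),(322,208),(324,237)]:
    h=unproj("top",uv,.06)[:2]-f.x[:2];print(uv,"rib pt in dryer",np.round([c*h[0]+s*h[1],-s*h[0]+c*h[1]],4))
for uv in[(397.7,235),(407.5,233)]:
    h=unproj("top",uv,.10)[:2]-f.x[:2];print(uv,"post pt",np.round([c*h[0]+s*h[1],-s*h[0]+c*h[1]],4))
E
```

```text
[[ 0.3661  0.0385  0.03  ]
 [ 0.3918 -0.3276  0.03  ]
 [ 0.6677 -0.3104  0.03  ]
 [ 0.6446  0.0582  0.03  ]]
sizes [0.367, 0.276, 0.369, 0.279]
[0.5363 0.2848 0.122 ] 0.087 -2.79
[0.5339 0.214  0.092 ] 0.09 -2.13
handle [ 0.58080261 -0.24404289  0.188     ]
dryer [ 0.52759824 -0.13468984  0.06652567] 3.8116403602946596 [-0.4  0.1  0.5  0.4  0.1 -0.5 -0.1 -0.1]
handle in dryer 0.04581726102106515 -0.1126480062734848
(342.5, 206) rib pt in dryer [0.0322 0.0848]
(345.5, 206) rib pt in dryer [0.0316 0.0744]
(340.5, 236) rib pt in dryer [-0.072   0.0991]
(344.5, 237) rib pt in dryer [-0.0763  0.0856]
(358, 205) rib pt in dryer [0.0324 0.0306]
(362.5, 205) rib pt in dryer [0.0314 0.0148]
(360, 235) rib pt in dryer [-0.0728  0.0317]
(364, 236) rib pt in dryer [-0.0771  0.0182]
(322, 208) rib pt in dryer [0.0296 0.1567]
(324, 237) rib pt in dryer [-0.0719  0.1561]
(397.7, 235) post pt [-0.0847 -0.091 ]
(407.5, 233) post pt [-0.0801 -0.1248]
```

```bash
cat >> h.py <<'E'
def rect(n,im,pose,x0,x1,y0,y1,z,mm=.0005):
    # rows: x from x1 (top) down to x0; cols: y from y1 (left) to y0 
    xs=np.arange(x1,x0,-mm);ys=np.arange(y1,y0,-mm);X,Y=np.meshgrid(xs,ys,indexing="ij")
    uv=proj(n,W(pose,np.c_[X.ravel(),Y.ravel(),np.full(X.size,z)])).astype(np.float32).reshape(*X.shape,2)
    return cv2.remap(im,uv[...,0],uv[...,1],cv2.INTER_CUBIC)
D0=(.5276,-.1347,.0665)
E
python3 - <<'E'
from h import *
o=[]
def tick(r,y1,x1,mm,k):
    r=cv2.resize(r,None,fx=k,fy=k)
    for i in range(0,r.shape[1],int(.01/mm*k)): cv2.line(r,(i,0),(i,5),(0,0,255)); cv2.putText(r,f"{1000*y1-i/k*mm*1000:.0f}",(i,16),0,.33,(0,0,255))
    for i in range(0,r.shape[0],int(.01/mm*k)): cv2.line(r,(0,i),(5,i),(0,0,255)); cv2.putText(r,f"{1000*x1-i/k*mm*1000:.0f}",(6,i+3),0,.33,(0,0,255))
    return r
t=cv2.imread("pics/top0.png");s=cv2.imread("pics/scene0.png")
B=(.535,.25,np.radians(-2.4))
L=[tick(rect("top",t,D0,-.10,.05,.0,.18,.06),.18,.05,.0005,1),
tick(rect("scene",s,D0,-.10,.05,.0,.18,.06),.18,.05,.0005,1)]
a=np.hstack(L)
M=[tick(rect("top",t,D0,-.11,.04,-.205,-.025,.1),-.025,.04,.0005,1),
tick(rect("scene",s,D0,-.11,.04,-.205,-.025,.1),-.025,.04,.0005,1)]
N=[tick(rect("top",t,B,-.08,.08,-.09,.09,.122),.09,.08,.0005,1),tick(rect("scene",s,B,-.08,.08,-.09,.09,.122),.09,.08,.0005,1)]
cv2.imwrite("pics/rect.png",cv2.resize(np.vstack([np.hstack(L),np.hstack(M),np.hstack(N)]),None,fx=.85*.75,fy=.85*.75) if 0 else np.hstack([np.vstack([np.hstack(L),np.hstack(M)])]))
cv2.imwrite("pics/rectB.png",np.hstack(N))
g=cv2.cvtColor(rect("top",t,D0,-.065,.02,.0,.18,.06),cv2.COLOR_BGR2GRAY).mean(0)
print([(180-2*i,int(g[4*i])) for i in range(90)])
E
```

```text
[(180, 174), (178, 174), (176, 174), (174, 174), (172, 175), (170, 174), (168, 172), (166, 168), (164, 160), (162, 151), (160, 143), (158, 141), (156, 148), (154, 157), (152, 158), (150, 147), (148, 133), (146, 125), (144, 123), (142, 128), (140, 134), (138, 137), (136, 138), (134, 139), (132, 139), (130, 139), (128, 140), (126, 140), (124, 141), (122, 141), (120, 142), (118, 142), (116, 142), (114, 142), (112, 143), (110, 143), (108, 143), (106, 142), (104, 140), (102, 135), (100, 129), (98, 131), (96, 136), (94, 137), (92, 137), (90, 137), (88, 134), (86, 128), (84, 126), (82, 131), (80, 135), (78, 137), (76, 139), (74, 141), (72, 142), (70, 142), (68, 142), (66, 143), (64, 143), (62, 145), (60, 151), (58, 160), (56, 168), (54, 173), (52, 175), (50, 175), (48, 175), (46, 175), (44, 175), (42, 175), (40, 171), (38, 161), (36, 146), (34, 135), (32, 134), (30, 137), (28, 139), (26, 138), (24, 133), (22, 123), (20, 117), (18, 123), (16, 133), (14, 137), (12, 140), (10, 142), (8, 143), (6, 144), (4, 144), (2, 144)]
```

View pics/rect.png

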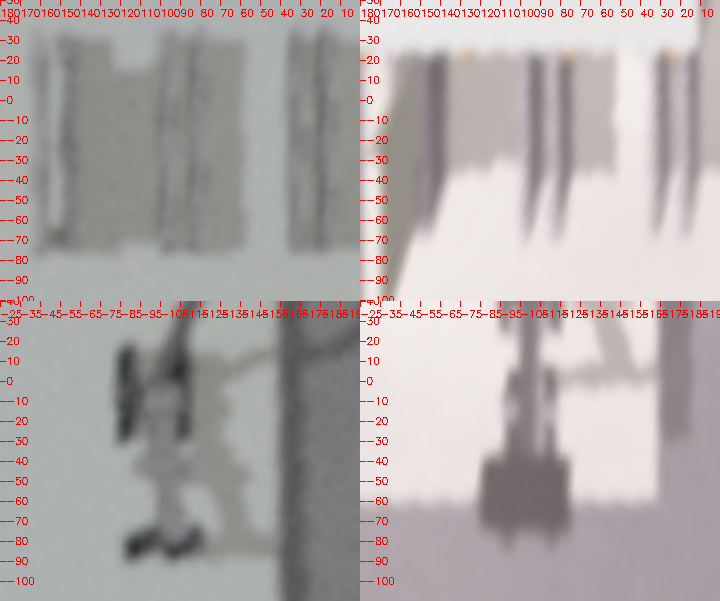

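View pics/rectB.png

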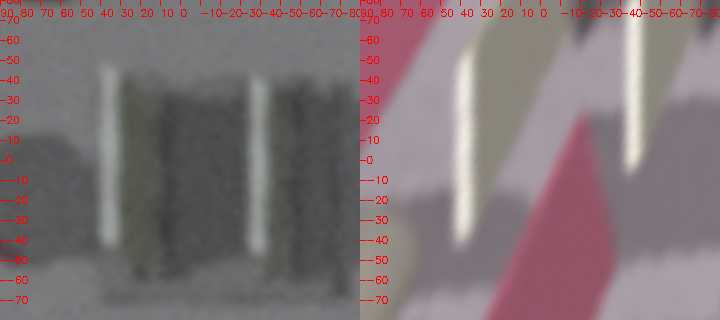

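The rectified patches put the mid slot at about y=0.090, x=-0.02 in the dryer frame. The rib faces are at 100/84 from the top camera and 96/81 from the scene camera, and both give c≈0.09. The tall plate's top edge is at block y≈+36 mm in both cameras, and its height matches. Next I grasp it.

```bash
cat >> h.py <<'E'
def R(a): # tool down, tool y along frame y
    c,s=np.cos(a),np.sin(a); return np.array([[-c,-s,0],[-s,c,0],[0,0,-1.]])
def st(m=""):
    print(m,"t%.1f"%ctrl.current_t(),ctrl.current_tool_pos().round(4) if hasattr(ctrl.current_tool_pos(),"round") else np.round(ctrl.current_tool_pos(),4),"F",np.round(ctrl.current_contact_force(),1),"w%.3f"%ctrl.current_grip_width(),"g%.1f"%ctrl.current_grasp_force())
E
python3 - <<'E'
from h import *
A=[(317.5,260.5),(421.8,253.3),(414.3,176.8),(312.5,182.5)]
M=np.array([(-.15,.185,.03),(-.15,-.185,.03),(.13,-.185,.03),(.13,.185,.03)])
S=[(216.7,276.7),(206.7,211.7),(345.7,240)]
for w in(0.01,1):
  f=least_squares(lambda p:np.r_[(proj("top",W(p,M))-A).ravel(),w*(proj("scene",W(p,M[[2,1,3]]))-S).ravel()],[.53,-.13,.06]);print(f.x,np.degrees(f.x[2]))
print((proj("scene",W(f.x,M[[2,1,3]]))-S).round(1))
a=np.radians(-2.3); p=np.array([.5385,.2862])
ctrl.goto([*p,.20],R(a)); ctrl.command_gripper(.4); st()
r=ctrl.move_l([*p,.078],vel=.12,contact_N=10); print(r); st("down")
ctrl.command_gripper(0); st("grip")
cv2.imwrite("pics/g1.png",ctrl.read_camera("scene"))
E
```

```text
[ 0.52759792 -0.13468882  0.0665287 ] 3.8118139986667883
[ 0.52544344 -0.13045901  0.082256  ] 4.712921620741536
[[-0.8  0.1]
 [-2.4 -1.7]
 [ 0.   4.1]]
 t2.7 [0.5385 0.2862 0.2   ] F [ 0.2  0.6 -0.9] w0.398 g0.0
False
down t3.8 [0.5389 0.2864 0.0787] F [ 0.3 -0.   1. ] w0.401 g0.0
grip t4.4 [0.5386 0.2862 0.0782] F [-0.  -0.6  2.6] w0.063 g30.0
```

Run:
```python
from h import *
p=ctrl.current_tool_pos()
ctrl.move_l([p[0],p[1],.22],vel=.15); st("lift")
s=W(D0,[-.02,.09,0])[0]; print(s)
ctrl.goto([s[0],s[1],.22],R(D0[2])); st("over")
ctrl.move_l([s[0],s[1],.135],vel=.12); st("hover")
o=[]
for n,(x,y,w,h) in {"scene":(235,150,120,110),"top":(310,150,120,110)}.items():
    im=ctrl.read_camera(n); cv2.imwrite(f"pics/{n}2.png",im)
    o.append(cv2.resize(im[y:y+h,x:x+w],None,fx=3.3,fy=3.3,interpolation=cv2.INTER_CUBIC))
cv2.imwrite("pics/hover.png",np.hstack(o))
```

```text
lift t5.6 [0.5381 0.286  0.2191] F [-0.3 -0.5 -1.1] w0.065 g30.0
[ 0.50166362 -0.04622795  0.        ]
over t6.8 [ 0.502  -0.0455  0.2199] F [ 0.7 -0.1 -1.4] w0.065 g30.0
hover t7.7 [ 0.5021 -0.0461  0.1355] F [ 0.1 -0.6 -1.3] w0.069 g30.0
```

View pics/hover.png

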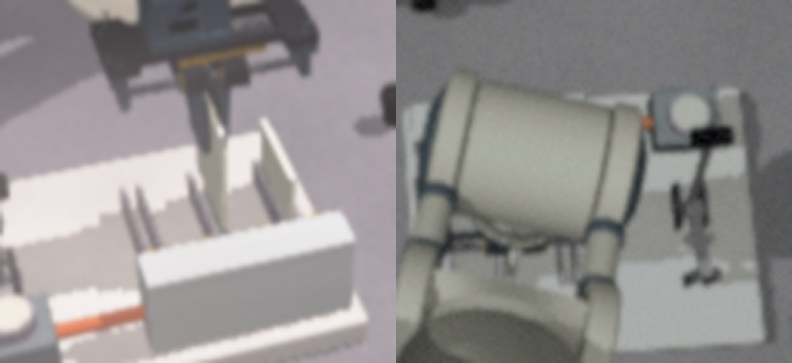

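The hover picture shows the plate gripped and upright above the rack (left panel, plate at (217,170)), with the right rib of the mid slot at (200,205) and plate_dry clear at (280,165). I lower it under contact watch.

Run:
```python
from h import *
s=W(D0,[-.02,.09,0])[0]
r=ctrl.move_l([s[0],s[1],.0945],vel=.04,contact_N=6); print(r); st("in")
print(np.round(ctrl.current_wrist_torque(),2))
```

```text
True
in t8.7 [ 0.5014 -0.0462  0.0959] F [-0.7  0.7  5.8] w0.066 g30.0
[ 0.03 -0.04  0.01]
```

The force rose at TCP z=0.0959, against 0.096 expected for fully home. I release, retreat, then check the plate and overlay the catch and lever model.

Run:
```python
from h import *
p=ctrl.current_tool_pos()
ctrl.command_gripper(.3); st("open")
ctrl.move_l([p[0],p[1],.25],vel=.15)
ctrl.goto([.42,.12,.30],R(0)); st("away")
P=[]
for y in(-.1,-.13):P.append((-.041,y,.079))
for y in(-.1015,-.1285):P.append((-.08,y,.102))
for y in(-.095,-.135):P.append((.044,y,.188))
Q=[]
for x in(-.065,.025):
    Q+= [(x,.087,.14),(x,.093,.14)]
o=[]
for n,(x,y,w,h) in {"scene":(205,185,66,75),"top":(375,175,66,75)}.items():
    im=ctrl.read_camera(n); cv2.imwrite(f"pics/{n}3.png",im)
    k=6; c=cv2.resize(im[y:y+h,x:x+w],None,fx=k,fy=k,interpolation=cv2.INTER_CUBIC)
    for u,v in proj(n,W(D0,P)): cv2.circle(c,(int((u-x+.5)*k),int((v-y+.5)*k)),3,(0,0,255),-1)
    o.append(c)
    if n=="scene":
        x,y,w,h=255,150,100,100;e=cv2.resize(im[y:y+h,x:x+w],None,fx=4.5,fy=4.5,interpolation=cv2.INTER_CUBIC)
        for u,v in proj(n,W(D0,Q)): cv2.circle(e,(int((u-x+.5)*4.5),int((v-y+.5)*4.5)),2,(0,0,255),-1)
cv2.imwrite("pics/chk.png",np.hstack(o)); cv2.imwrite("pics/chk2.png",e)
```

```text
open t9.2 [ 0.5009 -0.0461  0.0956] F [-0.9  0.4  0.7] w0.302 g0.0
away t11.2 [0.4203 0.1196 0.2996] F [ 0.6  0.1 -0.6] w0.299 g0.0
```

View pics/chk.png

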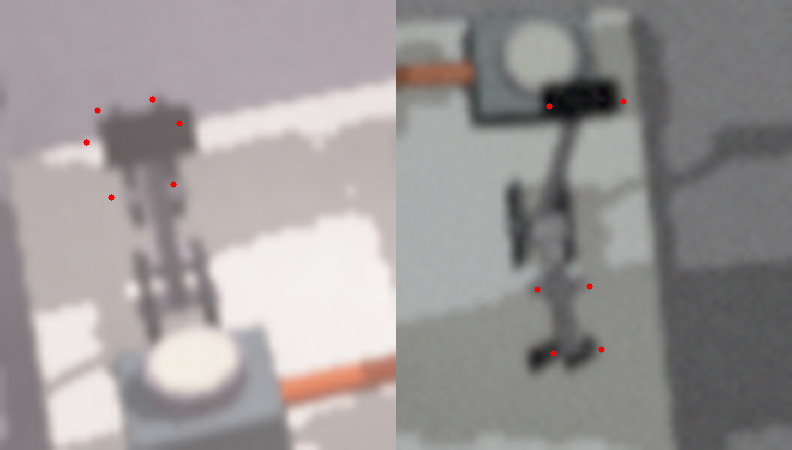

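View pics/chk2.png

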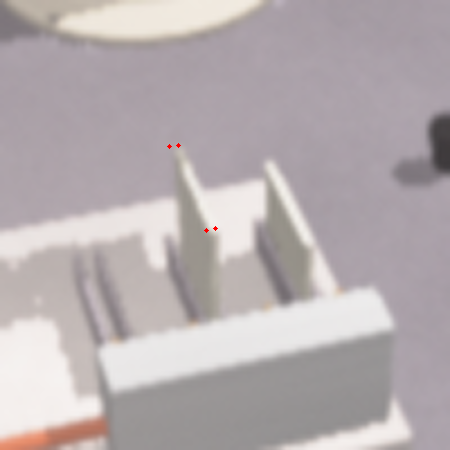

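The plate stands upright and home in the mid slot (left of plate_dry), matching the model dots within about 1 px. In the top view the real pin, posts and handle lie about 0.8 px (2-3 mm) to +y of the model, so I use y=-0.112 for the catch. Now the catch.

Run:
```python
from h import *
a=D0[2]; y=-.112
p=W(D0,[-.041,y,0])[0]
ctrl.goto([p[0],p[1],.21],R(a)); ctrl.command_gripper(.5); st("above")
r=ctrl.move_l([p[0],p[1],.068],vel=.08,contact_N=6); print(r); st("down")
if not r:
    ctrl.command_gripper(0); st("grip"); print("dryer F",np.round(R(a).T@ctrl.current_contact_force(),1))
```

```text
above t13.2 [ 0.4942 -0.249   0.21  ] F [0.3 0.8 0. ] w0.499 g0.0
False
down t15.1 [ 0.4943 -0.2493  0.0684] F [0.6 0.2 0.8] w0.501 g0.0
grip t15.5 [ 0.4941 -0.2483  0.0681] F [2.3 7.7 3.1] w0.318 g30.0
dryer F [-2.8  7.5 -3.1]
```

Grip width is 29 mm, so the pin is held at its ends, about 1 mm off centre. I carry it round the arc.

Run:
```python
from h import *
a=D0[2]; y=-.1105
for i,th in enumerate(np.r_[.12:2.41:.2083,2.5]):
    f=th-.397
    q=W(D0,[-.0803+.042*np.cos(f),y,.0842+.042*np.sin(f)])[0]
    ctrl.move_l(q,vel=.06)
    F=np.array(ctrl.current_contact_force())
    print(round(th,2),np.round(F,1),"%.3f"%ctrl.current_grip_width())
    if np.linalg.norm(F)>25: print("stop");break
st("end")
```

```text
0.12 [ 4.  -3.4 -5.6] 0.320
0.33 [ 2.9 -5.5 -4. ] 0.318
0.54 [ 1.6 -5.1 -3.8] 0.321
0.74 [ 2.3 -5.1 -2.5] 0.322
0.95 [ 3.6 -5.6 -3. ] 0.320
1.16 [ 3.6 -4.  -1.1] 0.323
1.37 [ 4.7 -4.5 -0.5] 0.321
1.58 [ 5.2 -2.7  2.6] 0.324
1.79 [ 6.  -1.   7.2] 0.320
1.99 [ 5.3  1.  13.8] 0.323
2.2 [ 1.4  0.4 19.8] 0.321
2.5 [-3.8 -2.4 20.2] 0.323
end t19.1 [ 0.4336 -0.2523  0.1211] F [-3.8 -2.4 20.2] w0.323 g30.0
```

Run:
```python
from h import *
a=D0[2]
ctrl.command_gripper(.5); st("open")
p=ctrl.current_tool_pos()
ctrl.move_l([p[0],p[1],.25],vel=.15)
ctrl.goto([.40,.05,.32],R(a)); st("away")
P=[(-.08+.042*np.cos(2.203),y,.095+.042*np.sin(2.203)) for y in(-.097,-.127)]+[(.044,y,.188) for y in(-.092,-.132)]
o=[]
for n,(x,y,w,h) in {"scene":(205,185,66,75),"top":(375,175,66,75)}.items():
    im=ctrl.read_camera(n); cv2.imwrite(f"pics/{n}4.png",im)
    k=6; c=cv2.resize(im[y:y+h,x:x+w],None,fx=k,fy=k,interpolation=cv2.INTER_CUBIC)
    for u,v in proj(n,W(D0,P)): cv2.circle(c,(int((u-x+.5)*k),int((v-y+.5)*k)),3,(0,0,255),-1)
    o.append(c)
cv2.imwrite("pics/open.png",np.hstack(o))
```

```text
open t19.5 [ 0.4334 -0.2515  0.1202] F [ 0.3  0.8 -0.2] w0.499 g0.0
away t21.7 [0.4003 0.0494 0.3196] F [-0.6 -0.5  0. ] w0.503 g0.0
```

View pics/open.png

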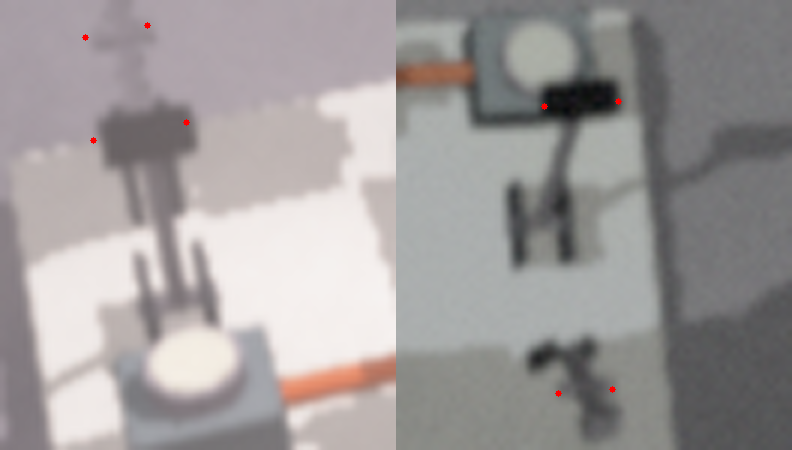

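The catch rests open towards the robot: its pin in the scene panel is at (125,35), within 1.5 px of the model at 2.6 rad. The handle centre is at top (405.2,190.7) and scene (229.5,206.8). I triangulate it and pull.

Run:
```python
from h import *
a=D0[2];c,s=np.cos(a),np.sin(a)
g=least_squares(lambda p:np.r_[proj("top",p)[0]-(405.2,190.7),proj("scene",p)[0]-(229.5,206.8)],[.58,-.24,.188])
d=g.x[:2]-D0[:2]; hx,hy=c*d[0]+s*d[1],-s*d[0]+c*d[1]
print("handle",g.x.round(4),"res",g.fun.round(1),"dryer",round(hx,4),round(hy,4))
hx,hy=.0455,-.1105
p=W(D0,[hx,hy,0])[0]
ctrl.goto([p[0],p[1],.29],R(a)); ctrl.command_gripper(.75); st("above")
r=ctrl.move_l([p[0],p[1],.171],vel=.08,contact_N=6); print(r); st("down")
if not r:
    ctrl.command_gripper(0); st("grip"); print("dryer F",np.round(R(a).T@ctrl.current_contact_force(),1))
```

```text
handle [ 0.5826 -0.2407  0.1893] res [-0.7 -0.  -0.5 -0. ] dryer 0.0479 -0.1094
above t23.7 [ 0.5803 -0.2418  0.29  ] F [ 0.2 -0.3 -0.8] w0.752 g0.0
False
down t25.3 [ 0.5806 -0.2421  0.1715] F [ 0.5 -0.1  0.6] w0.750 g0.0
grip t25.9 [ 0.5804 -0.2422  0.1711] F [-0.5 -3.4 -0.3] w0.435 g30.0
dryer F [ 0.7 -3.4  0.3]
```

Run:
```python
from h import *
a=D0[2]
for th in [.1,.2,.3,.4,.5,.6,.65,.68,.71,.74,.77,.80]:
    l=.30-th
    q=W(D0,[.0012+.15*np.sin(l),-.1107,.171+.15*(np.cos(l)-np.cos(.3))])[0]
    ctrl.move_l(q,vel=.06)
    F=R(a).T@np.array(ctrl.current_contact_force())
    print(round(th,2),"F -x,y,-z",np.round(F,1),"%.3f"%ctrl.current_grip_width())
    if abs(F[0])>15: break
ctrl.sleep(.5); st("hold")
im=ctrl.read_camera("scene"); cv2.imwrite("pics/s5.png",im)
```

```text
0.1 F -x,y,-z [-2.8 -1.7  2.4] 0.436
0.2 F -x,y,-z [-3.2 -1.8  0.6] 0.436
0.3 F -x,y,-z [-5.1 -2.  -0.9] 0.435
0.4 F -x,y,-z [-4.8 -1.4 -2.6] 0.436
0.5 F -x,y,-z [-4.6 -0.6 -6. ] 0.438
0.6 F -x,y,-z [-4.4 -0.4 -8.8] 0.434
0.65 F -x,y,-z [ -3.5  -0.1 -10.7] 0.436
0.68 F -x,y,-z [ -2.8   0.5 -11.6] 0.436
0.71 F -x,y,-z [-10.9   4.2 -16.7] 0.437
0.74 F -x,y,-z [-23.6  10.7 -24.1] 0.436
hold t29.8 [ 0.4773 -0.2495  0.166 ] F [22.6 12.5 23.8] w0.435 g30.0
```

Run:
```python
from h import *
a=D0[2]
l=-.43
q=W(D0,[.0012+.15*np.sin(l),-.1107,.1725+.15*(np.cos(l)-np.cos(.3))])[0]
ctrl.move_l(q,vel=.02)
for i in range(3):
    ctrl.sleep(.5); st("hold"); print(np.round(R(a).T@np.array(ctrl.current_contact_force()),1))
# handle darkness check: centroid of the black handle in scene vs model at 0 / .65
im=ctrl.read_camera("scene")
b=cv2.imread("pics/scene3.png"); cv2.imwrite("pics/s6.png",im)
u=proj("scene",W(D0,[(.044,-.1105,.188),(-.05,-.1105,.186)])); print(u.round(1))
g=lambda m,p:cv2.cvtColor(m,cv2.COLOR_BGR2GRAY)[int(p[1])-7:int(p[1])+8,int(p[0])+2]
print("rest place",g(b,u[0]),g(im,u[0]));print("stop place",g(b,u[1]),g(im,u[1]))
```

```text
hold t30.6 [ 0.4777 -0.2494  0.1665] F [23.5  5.4 -1.7] w0.438 g30.0
[-23.8   3.8   1.7]
hold t31.1 [ 0.4776 -0.2494  0.1665] F [24.   5.3 -1.3] w0.435 g30.0
[-24.3   3.7   1.3]
hold t31.6 [ 0.4777 -0.2494  0.1665] F [24.1  5.5 -1. ] w0.438 g30.0
[-24.4   3.9   1. ]
[[228.4 206.3]
 [223.9 185.5]]
rest place [165 160 150 136 118 104 101 101 100 100 100 101 106 116 122] [164 160 150 142 141 142 145 153 156 154 156 161 158 156 154]
stop place [161 163 163 163 163 163 163 163 164 163 163 163 164 164 164] [162 162 149 129 108  95  93  93  93  93  94 102 120 133 138]
```

The handle has left its rest place and sits at the stop place in the image. The pull is steady at 24 N, well above the spring's 6.5 N, so the lever is at its stop.

```bash
python3 -c "
from bench import ctrl
print(ctrl.sign_off())"
```

```text
the job is handed in; nothing more can be done
None
```

I handed the job in at about 32 s: the tall plate stands upright and home in the middle slot, the catch rests open, and the lever is held at its stop by its handle with a steady 24 N pull.

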